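# Catch the falling cover of the slide dryer and ease it shut

### The job

The cover of the slide dryer stands open. From behind, tip it forward with a finger until it starts to fall on its own, let it go, catch it on a finger on its way down and lower it gently and slowly until it is fully shut, without letting it bang or drop the last bit. Do not grip the cover, do not lift or shift the dryer, and leave everything else on the bench alone.

Things in the scene. Friction and masses are not known exactly. Their poses are not given: they have to be found in the camera images.
- dryer: slide dryer: open-topped white case, 120 mm deep (its x) x 200 mm wide (its y) x 100 mm tall on rubber feet, 3 kg, not fastened to the bench. Origin at the centre of its underside; its -x side is the front (small black display and a knob standing out 8 mm on it), the hinge is along the top of its +x (rear) side; z up.
- cover: the dryer's hinged cover: flat grey plate 150 mm long x 200 mm wide x 8 mm thick, about 0.35 kg. Origin on the hinge axis, in the plane of the plate's underside (inner face), mid-width. From there the plate runs 150 mm along its own -x to its free edge, 100 mm to each side along y, and its own z is its outer face (up when shut). Shut, it lies on the case at 100 to 108 mm above the bench and its free edge juts out 30 mm in front of the case as a lip that a finger fits under.
- cover_edge (a point): the middle of the cover's free edge: half-way along its width, half-way through its thickness, 150 mm from the hinge.
- cover_hinge (a joint): cover angle in rad: 0 shut (level), 1.571 upright, stop at 1.85 (leaning back, away from the front). The hinge is stiff and damped: near upright (about 1.4 to 1.74) the cover stays where it is left; tipped forward below about 1.3 it sinks by itself, slowly at first and then faster (from 1.15 to shut in about 2 to 3.5 s, reaching 0.5 to 0.8 rad/s), and bangs shut if not held. Holding it at the free edge takes about 2 N.
- stain_bottle: amber bottle, 56 mm across, 130 mm tall, standing left of the dryer; origin at the centre of its underside. A bystander, to be left alone.
- specimen_jar: clear jar with white cap, 48 mm across, 60 mm tall, standing right of the dryer; origin at the centre of its underside. A bystander, to be left alone.
- slide_mailer: white flat box 85 x 32 x 20 mm lying right of the dryer; origin at the centre of its underside. A bystander, to be left alone.
- swab_cup: white cup, 70 mm across, 80 mm tall; origin at the centre of its underside. A bystander, to be left alone.
- petri_dish: clear flat dish, 90 mm across, 16 mm high; origin at the centre of its underside. A bystander, to be left alone.
- cover_slip_box: small cardboard box 50 x 50 x 30 mm; origin at the centre of its underside. A bystander, to be left alone.
- oil_bottle: small white bottle, 32 mm across, 70 mm tall; origin at the centre of its underside. A bystander, to be left alone.

How it is judged (in metres and radians):
On the way, in this order (a step that is already met when the one before it is completed fails the run):
1. the cover, tipped forward below 1.3 rad, falls by itself with no finger on it (faster than 0.1 rad/s for 0.1 s) (value of joint cover_hinge between 0.2 and 1.3 rad and velocity of joint cover_hinge below -0.1 rad/s and contact force between each of the arm, the fingers and cover below 0.05 N), for 0.1 s.
2. a finger has caught it before it is shut: between 0.15 and 1.15 rad it rests on a finger and sinks slower than 0.35 rad/s, for 0.15 s (value of joint cover_hinge between 0.15 and 1.15 rad and contact force between the fingers and cover above 0.3 N and velocity of joint cover_hinge above -0.35 rad/s), for 0.15 s.
3. the cover is shut (below 0.03 rad) (value of joint cover_hinge below 0.03 rad), for 0.2 s.
At the end, for the whole second after the job is handed in: the cover lies shut (below 0.03 rad) and at rest, the dryer stands flat within 20 mm of where it was, and every other thing is within 20 mm of where it was (value of joint cover_hinge below 0.03 rad and velocity of joint cover_hinge between -0.05 and 0.05 rad/s and distance of each of dryer, stain_bottle, specimen_jar, slide_mailer, swab_cup, petri_dish, cover_slip_box, oil_bottle from where it was at the start of the episode below 0.02 m and linear speed of dryer below 0.02 m/s and angle between dryer's own z axis and vertical below 0.05 rad); the robot touches nothing.
It fails at once if the cover bangs or drops shut (over 0.35 rad/s, 50 mm/s at its free edge, within its last 0.2 rad) (value of joint cover_hinge below 0.2 rad and velocity of joint cover_hinge below -0.35 rad/s).
It fails at once if the cover is gripped, or struck or pressed by the fingers with more than 20 N (contact force between the fingers and cover above 20 N).
It fails at once if the dryer is shifted by over 20 mm, lifted or tipped (distance of dryer from where it was at the start of the episode above 0.02 m or angle between dryer's own z axis and vertical above 0.08 rad).
It fails at once if a bystander is shifted by over 20 mm, lifted or knocked over (distance of any of stain_bottle, specimen_jar, slide_mailer, swab_cup, petri_dish, cover_slip_box, oil_bottle from where it was at the start of the episode above 0.02 m or angle between any of stain_bottle, specimen_jar, slide_mailer, swab_cup, petri_dish, cover_slip_box, oil_bottle's own z axis and vertical above 0.5 rad).
It also fails if it takes over 45 s, if anything falls off the work surface, if the arm or the gripper's body presses on something with over 40 N, if the wrist force passes 120 N, or if a joint passes its speed limit or range.

### The arm

A 6-joint arm with a two-finger parallel gripper is mounted at the origin on the work surface. World frame = base frame: x ahead of the robot, y to its left, z up, the work surface at z = 0. Lengths are in m, angles in degrees, forces in N, time in s.
With the tool pointing down it reaches from about 0.4 to 0.825 m from the base axis. Payload 7 kg.
Tool frame: the origin (TCP) lies midway between the tips of the shut fingers; the grasp point (between the pads) lies 19 mm behind it; z points along the fingers, y is the line along which they close (so a half turn about z gives the same grasp; the last joint's range is limited). The gripper opens to 88 mm and grips with 3 to 60 N. Pads are 19 mm wide; open, the fingers measure 130 mm over their backs; the gripper's body (78 mm by 193 mm) begins 47 mm behind the grasp point.
Start: joints at [80.965, 20.546, 0.682, 0, -70.136, -16.507], TCP at [0.291, 0.609, 0.227] pointing down, gripper open.
Joint ranges: [-176.03, 176.03], [-82.01, 121.73], [-58.28, 71.71], [-173.87, 95.51], [-174.79, -0.11], [-173.66, 173.66]. Speed limits (degrees/s): [136.94, 136.94, 172.46, 180, 180, 180].

### API

Orientations are given as [roll, pitch, yaw] about the fixed x, y, z axes, in that order (R = Rz(yaw) Ry(pitch) Rx(roll)).
In Python, from plant import r gives the robot as it stands.
- The arm moves only by the tool drive_tool, never from a script. Its argument "commands" is a list of rows, each an object of numbers: "hand": the closure, from 0 (fully open) to 1 (shut); "tx", "ty", "tz": the shift along the world's x, y, z scaled (see below); "turn": the turn about the world's z scaled (see below). A call has 1 to 10 rows; each row is the pose to reach, as a shift and turn from the pose commanded when the call began; what a row does not reach only later rows make up. The controller multiplies each number of a shift by 0.6 m and each number of a turn by 90 degrees. A row lasts 1/10 s, in which the tool goes at most 50 mm and 8.59 degrees, less where a joint would pass 70% of its speed; a pose out of reach is approached as far as the arm can. A call with a number of a shift or a turn outside -1 to 1 is refused whole. A call with a gripper value outside its range is refused whole. The fingers move at their own pace and stop on an object; "grip_force" is the grip in N (left out, the last holds). Time passes only in rows, so rows that repeat a pose let the fingers close. It gives the time, the measured TCP pose, the force, the opening and the grip force at its end, in the units of the state.
- r.get_state(): the state, without advancing time (a new reading comes with each control period).
- r.capture(name): name is "side" or "top"; returns a dict with "frame" (480x640x3 uint8, red, green, blue), "fx", "fy", "cx", "cy" (pixels), "world_from_camera" (4x4, takes a point from camera to world coordinates). Camera axes: x right, y down, z forward; pixel columns grow to the right and rows downward; lengths in m; the calibration is good to about 2 mm. A picture is of the moment at which its call begins. There is no depth.
- r.close_job(): hands the job in; it is judged then, once.
Trained networks look in the newest picture that a camera, given by its name, has taken for a name from the list of things; names that differ only in an ending like _2 or _b are one class to them, and where a whole thing is asked for, a point or a joint stands for the part that bears it (a point fixed in the world has none). Each returns a list of dicts, best first, with "score" (0 to 1); they miss things now and then, are a little off and sometimes report something else, mostly with a low value. They report only what shows in the picture. A call takes as long as a camera call.
- r.trace(label, camera): "pixels" (480x640 bool, what is visible of it) and "extent" ([left, top, right, bottom] in pixels, round what is visible of it).
The state is a dict: "time_s": time; "joints": joint angles; "qd": joint speeds; "joint_torque": joint torques, N m; "tcp_pos": TCP position; "eef_rot": TCP orientation; "contact_force": force on the tool from outside, world axes, zero at the start; "moment": the same for the moment, N m; "gripper_width": finger opening in m; "gripper_force": force on a finger pad.
Only numpy, scipy, OpenCV 4.12 (cv2) and the standard library are available. Lean on these libraries where they do the work, as an engineer would, in place of code of your own. Each camera call takes 0.05 s, during which the arm holds its last target. There are 200 camera calls.

## Working session

There is one attempt and no reset: what is moved stays moved. The work goes in short steps, Python scripts to look and compute and a tool call to move; the robot and the scene stay as the last step left them, time stands still between calls to the robot, and variables do not carry over. Pictures are saved under pics/ and viewed, at most 10 in all, crops included, and the job is handed in when it is done.

Besides the shell and the picture viewer there is one more tool, called after "Request:" as name(argument=value, ...) on one line, values as JSON. drive_tool: Moves the arm, as the interface text tells. Its arguments: {"type":"object","properties":{"commands":{"type":"array"},"grip_force":{"type":"number"}},"required":["commands"]}

```bash
mkdir -p pics
cat > h.py <<'E'
from plant import r
import numpy as np, cv2
def cap(n,f=None):
    c=r.capture(n)
    if f: cv2.imwrite('pics/'+f,c['frame'][:,:,::-1])
    return c
def ray(c,u,v):
    T=np.array(c['world_from_camera']);d=T[:3,:3]@np.array([(u-c['cx'])/c['fx'],(v-c['cy'])/c['fy'],1]);return T[:3,3],d
def atz(c,u,v,z):
    o,d=ray(c,u,v);return o+d*(z-o[2])/d[2]
def proj(c,p):
    T=np.array(c['world_from_camera']);q=T[:3,:3].T@(np.array(p)-T[:3,3]);return np.array([c['fx']*q[0]/q[2]+c['cx'],c['fy']*q[1]/q[2]+c['cy']])
E
python3 - <<'E'
from h import *
for n in('side','top'):
    c=cap(n,n+'1.png');print(n,c['fx'],c['cx'],c['cy'],np.round(c['world_from_camera'],3).tolist())
    for l in('dryer','cover','stain_bottle','specimen_jar','slide_mailer','swab_cup','petri_dish','cover_slip_box','oil_bottle'):
        print(l,[(round(t['score'],2),[int(x) for x in t['extent']]) for t in r.trace(l,n)][:2])
print(r.get_state())
E
```

```text
side 466.3277937303814 321.0837183460802 246.24453113921638 [[0.922, -0.261, 0.285, 0.25], [-0.386, -0.597, 0.703, -0.804], [-0.013, -0.759, -0.651, 0.855], [0.0, 0.0, 0.0, 1.0]]
dryer [(0.73, [299, 151, 385, 279])]
cover [(0.7, [330, 150, 383, 235]), (0.3, [413, 389, 435, 420])]
stain_bottle [(0.65, [295, 174, 314, 214]), (0.61, [414, 388, 436, 418])]
specimen_jar [(0.92, [347, 281, 368, 313])]
slide_mailer [(0.71, [380, 261, 413, 280])]
swab_cup [(0.88, [301, 396, 343, 454])]
petri_dish [(0.9, [224, 194, 254, 212])]
cover_slip_box [(0.74, [278, 180, 299, 194]), (0.52, [300, 148, 385, 280])]
oil_bottle [(0.85, [413, 387, 434, 419])]
top 563.8512908985736 313.7800487162638 239.210392940605 [[0.008, -0.982, 0.187, 0.324], [-1.0, -0.006, 0.011, 0.007], [-0.01, -0.187, -0.982, 1.464], [0.0, 0.0, 0.0, 1.0]]
dryer [(0.58, [235, 166, 334, 251])]
cover [(0.84, [237, 162, 324, 197])]
stain_bottle [(0.81, [199, 207, 225, 237])]
specimen_jar [(0.65, [359, 220, 376, 239])]
slide_mailer [(0.84, [338, 166, 354, 196]), (0.17, [237, 162, 324, 193])]
swab_cup [(0.88, [467, 301, 500, 328]), (0.41, [234, 162, 322, 195])]
petri_dish [(0.58, [148, 270, 187, 305])]
cover_slip_box [(0.64, [152, 212, 178, 239])]
oil_bottle [(0.48, [483, 226, 494, 243])]
{'time_s': 1.0, 'joints': array([ 8.09656081e+01,  2.05454548e+01,  6.82401297e-01, -4.89574685e-04,
       -7.01348830e+01, -1.65058574e+01]), 'qd': array([-0.11243552, -0.0485438 ,  0.04888725,  0.02008645, -0.04652961,
       -0.02694274]), 'joint_torque': array([-2.84447131e-03, -5.82384038e+01,  2.93312073e+01,  7.00228795e+00,
        1.25699831e-02, -2.49985300e-05]), 'tcp_pos': array([0.29104   , 0.60901813, 0.2265733 ]), 'eef_rot': array([-1.79998152e+02,  1.02773486e-03, -2.55404157e+01]), 'contact_force': array([0.30685816, 0.47679204, 0.14924465]), 'moment': array([ 0.02410565, -0.04964273, -0.02937457]), 'gripper_force': 0.0, 'gripper_width': 0.08770392836154475}
```

View pics/side1.png

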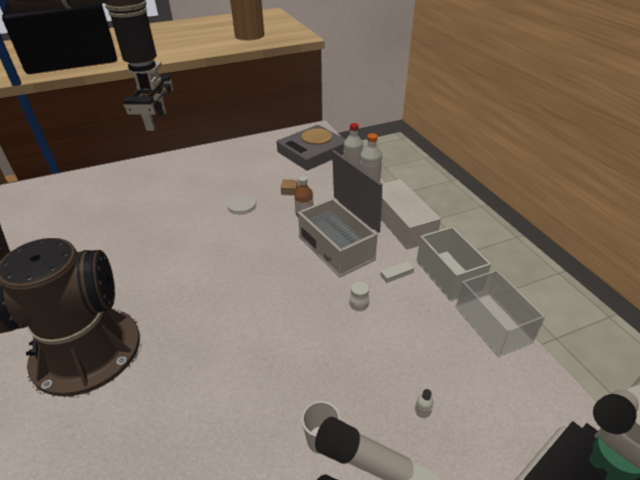

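View pics/top1.png

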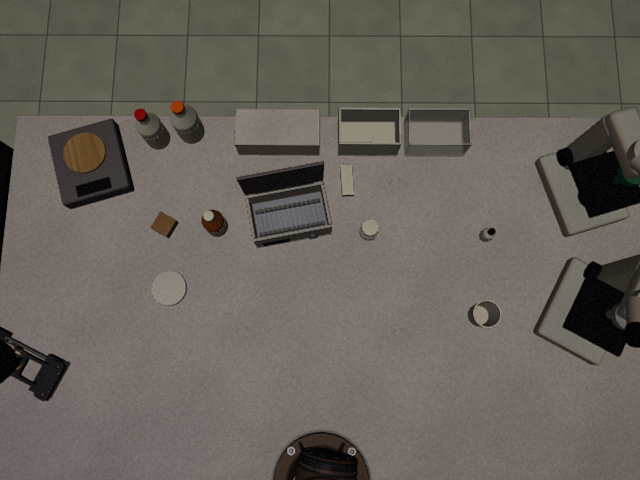

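Side view: the dryer is at about (340,235), with its cover upright at (357,190). Top view: the dryer is at (290,215) with the cover at (280,178), and a low beige box sits behind it at (278,131). Next I'll fit the pose to the silhouettes.

```bash
cat > fit.py <<'E'
from h import *
from scipy.optimize import minimize
def pts(p):
    x,y,w,th=p;c,s=np.cos(w),np.sin(w)
    W=lambda q:np.array([x+c*q[0]-s*q[1],y+s*q[0]+c*q[1],q[2]])
    D=[W((a,b,z)) for a in(-.06,.06) for b in(-.1,.1) for z in(0,.1)]
    C=[W((.06-l*np.cos(th)+t*np.sin(th),b,.1+l*np.sin(th)+t*np.cos(th))) for l in(0,.15) for t in(0,.008) for b in(-.1,.1)]
    return D,C
def hull(c,P):
    m=np.zeros((480*4,640*4),np.uint8);q=np.array([proj(c,a) for a in P])*4
    cv2.fillConvexPoly(m,cv2.convexHull(np.round(q).astype(np.int32)),1);return m>0
def fit(p0,free=(0,1,2,3),cams=('side','top'),only_cover=False):
    obs=[]
    for n in cams:
        c=cap(n);g={}
        for l in('cover',)if only_cover else('dryer','cover'):
            t=r.trace(l,n)
            if t: g[l]=cv2.resize(t[0]['pixels'].astype(np.uint8),None,fx=4,fy=4,interpolation=0)>0
        obs.append((c,g))
    free=list(free)
    def cost(v):
        p=np.array(p0,float);p[free]=v;D,C=pts(p);s=0
        for c,g in obs:
            hc=hull(c,C)
            if 'cover' in g: s+=1-(hc&g['cover']).sum()/(hc|g['cover']).sum()
            if not only_cover and 'dryer' in g:
                a=hull(c,D)|hc; b=g['dryer']|g.get('cover',False); s+=1-(a&b).sum()/(a|b).sum()
        return s
    v0=np.array(p0,float)[free]
    S=np.vstack([v0]+[v0+np.eye(len(free))[i]*[.02,.02,.1,.1][free[i]] for i in range(len(free))])
    o=minimize(cost,v0,method='Nelder-Mead',options=dict(initial_simplex=S,maxiter=160,xatol=2e-4,fatol=1e-4))
    p=np.array(p0,float);p[free]=o.x;return p,o.fun,obs
E
python3 - <<'E'
from fit import *
c=cap('top');g=atz(c,290,218,.1);print('guess',g)
p,f,obs=fit([g[0],g[1],.1,1.6]);print(p,f)
D,C=pts(p);print(np.round(C,3).tolist())
im=[]
for c,g in obs:
    f=cv2.resize(c['frame'][:,:,::-1],None,fx=4,fy=4)
    for P,k in((D,(0,255,0)),(C,(0,0,255))):
        for a in P: cv2.circle(f,tuple(int(v) for v in np.round(proj(c,a)*4+2)),3,k,-1)
    q=proj(c,[p[0],p[1],.12])*4;u,v=int(q[0]),int(q[1]);im.append(f[v-300:v+300,u-200:u+200])
cv2.imwrite('pics/fit1.png',np.hstack(im))
for q in((236,155),(320,155),(236,112),(320,110)):print(atz(c,*q,0.0),atz(c,*q,.06))
E
```

```text
guess [0.6365322  0.08183362 0.1       ]
[0.65663318 0.08659337 0.18886387 1.50613662] 0.18681041520990094
[[0.734, -0.0, 0.1], [0.697, 0.196, 0.1], [0.742, 0.001, 0.101], [0.705, 0.198, 0.101], [0.725, -0.002, 0.25], [0.687, 0.194, 0.25], [0.733, -0.001, 0.25], [0.695, 0.196, 0.25]]
[0.83457491 0.23716617 0.        ] [0.81365073 0.22775015 0.06      ]
[0.83554678 0.00837425 0.        ] [0.81458277 0.00833559 0.06      ]
[0.95913047 0.24132559 0.        ] [0.93310121 0.2317391  0.06      ]
[0.96580559 0.00909386 0.        ] [0.93950274 0.00902571 0.06      ]
```

View pics/fit1.png

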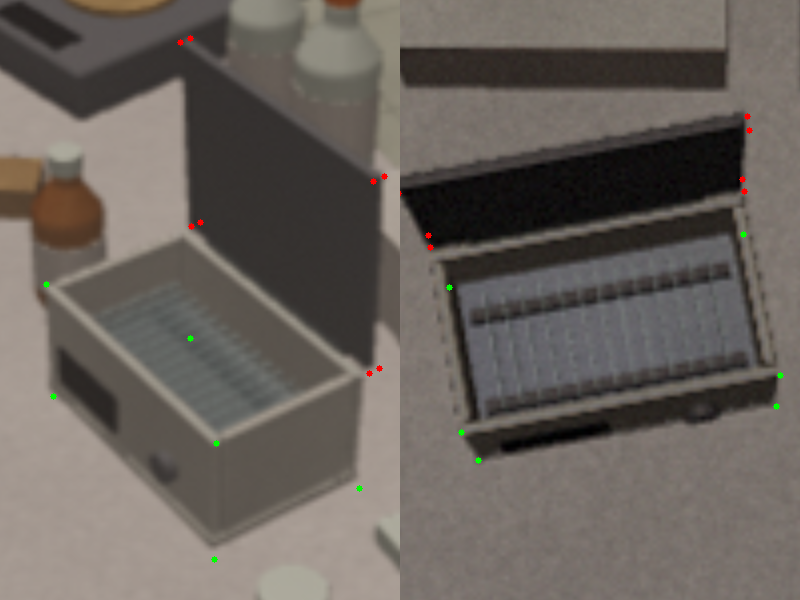

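The fit is within a few mm in both views. I'll refine it with corners picked by hand from this picture.

Run:
```python
from fit import *
from scipy.optimize import least_squares
p0=[0.65663318,0.08659337,0.18886387,1.50613662]
S=cap('side');T=cap('top')
# index into D+C
obs={'S':{1:(46,287),5:None,3:None}}
D,C=pts(p0)
# D idx: a(-,+)*4+b*2+z ; C: l*4+t*2+b
side={('D',3):(46,285),('D',1):(216,437),('D',2):(53,392),('D',0):(214,545),('D',4):(358,477),('C',5):(184,43),('C',4):(378,180),('C',0):(370,372)}
top={('D',3):(65,425),('D',1):(373,372),('D',0):(375,405),('D',2):(80,460),('C',6):(345,113),('C',0):(342,195),('C',1):(38,248)}
def org(c):
    q=proj(c,[p0[0],p0[1],.12])*4;return int(q[0])-200,int(q[1])-300
L=[]
for c,m in((S,side),(T,top)):
    o=org(c)
    for k,v in m.items(): L.append((c,k,(np.array(v)+o-1.5)/4))
def res(p):
    D,C=pts(p);d={'D':D,'C':C};return np.concatenate([proj(c,d[k[0]][k[1]])-v for c,k,v in L])
o=least_squares(res,p0,loss='soft_l1');print(np.round(o.x,4));print(np.round(o.fun.reshape(-1,2),1).tolist())
p=o.x;w=p[2]
print('hinge',p[0]+.06*np.cos(w),p[1]+.06*np.sin(w),'yaw deg',np.degrees(w))
print(np.round(pts(p)[1],3).tolist())
```

```text
[0.6575 0.0869 0.1885 1.5182]
[[0.2, -0.6], [0.0, 1.2], [-0.0, 0.8], [0.0, 3.2], [0.3, 2.5], [-0.4, -0.8], [-0.6, -0.4], [-0.2, 0.0], [-1.3, 1.4], [1.5, 0.2], [0.1, -0.1], [-0.6, -0.3], [0.0, -0.4], [0.3, -1.5], [-2.2, -0.7]]
hinge 0.7163927202045973 0.0981185568068221 yaw deg 10.799062832293323
[[0.735, -0.0, 0.1], [0.698, 0.196, 0.1], [0.743, 0.001, 0.1], [0.706, 0.198, 0.1], [0.727, -0.002, 0.25], [0.69, 0.195, 0.25], [0.735, -0.0, 0.25], [0.698, 0.196, 0.25]]
```

Request:
drive_tool(commands=[{"tz": 0.22, "hand": 1}, {"tz": 0.22, "hand": 1}, {"tz": 0.22, "tx": 0.78, "ty": -0.84, "turn": 0.404, "hand": 1}, {"tz": 0.22, "tx": 0.78, "ty": -0.84, "turn": 0.404, "hand": 1}, {"tz": 0.22, "tx": 0.78, "ty": -0.84, "turn": 0.404, "hand": 1}, {"tz": 0.22, "tx": 0.78, "ty": -0.84, "turn": 0.404, "hand": 1}, {"tz": 0.22, "tx": 0.78, "ty": -0.84, "turn": 0.404, "hand": 1}, {"tz": 0.22, "tx": 0.78, "ty": -0.84, "turn": 0.404, "hand": 1}, {"tz": 0.22, "tx": 0.78, "ty": -0.84, "turn": 0.404, "hand": 1}, {"tz": 0.22, "tx": 0.78, "ty": -0.84, "turn": 0.404, "hand": 1}], grip_force=10)

```text
invalid input
```

Request:
drive_tool(commands=[{"hand": 1, "tx": 0, "ty": 0, "tz": 0.22, "turn": 0}, {"hand": 1, "tx": 0, "ty": 0, "tz": 0.22, "turn": 0}, {"hand": 1, "tx": 0.78, "ty": -0.84, "tz": 0.22, "turn": 0.404}, {"hand": 1, "tx": 0.78, "ty": -0.84, "tz": 0.22, "turn": 0.404}, {"hand": 1, "tx": 0.78, "ty": -0.84, "tz": 0.22, "turn": 0.404}, {"hand": 1, "tx": 0.78, "ty": -0.84, "tz": 0.22, "turn": 0.404}, {"hand": 1, "tx": 0.78, "ty": -0.84, "tz": 0.22, "turn": 0.404}, {"hand": 1, "tx": 0.78, "ty": -0.84, "tz": 0.22, "turn": 0.404}])

```text
time_s: 2.25
tcp_pos: [0.4949, 0.389, 0.3409]
eef_rot: [-180.0, -0.0, 10.9]
contact_force: [0.2, -0.1, -0.5]
gripper_width: 0.0293
gripper_force: 0.0
```

Request:
drive_tool(commands=[{"hand": 1, "tx": 0.4, "ty": -0.44, "tz": 0.02, "turn": 0}, {"hand": 1, "tx": 0.4, "ty": -0.44, "tz": 0.02, "turn": 0}, {"hand": 1, "tx": 0.4, "ty": -0.44, "tz": 0.02, "turn": 0}, {"hand": 1, "tx": 0.4, "ty": -0.44, "tz": 0.02, "turn": 0}, {"hand": 1, "tx": 0.4, "ty": -0.44, "tz": 0.02, "turn": 0}, {"hand": 1, "tx": 0.4, "ty": -0.44, "tz": 0.02, "turn": 0}, {"hand": 1, "tx": 0.4, "ty": -0.44, "tz": 0.02, "turn": 0}, {"hand": 1, "tx": 0.4, "ty": -0.44, "tz": 0.02, "turn": 0}, {"hand": 1, "tx": 0.4, "ty": -0.44, "tz": 0.02, "turn": 0}])

```text
time_s: 3.15
tcp_pos: [0.7347, 0.1248, 0.3511]
eef_rot: [180.0, 0.1, 10.6]
contact_force: [0.1, 0.5, -0.0]
gripper_width: 0.0008
gripper_force: 0.0
```

Run:
```python
from h import *
a=cap('side');b=cap('top')
im=[]
for c in(a,b):
    q=proj(c,[.71,.1,.25]);u,v=int(q[0]),int(q[1]);im.append(cv2.resize(c['frame'][max(v-75,0):v+75,u-50:u+50,::-1],(400,600),interpolation=2))
cv2.imwrite('pics/b.png',np.hstack(im));print(r.get_state())
```

```text
{'time_s': 3.25, 'joints': array([ 2.47525745e+01,  2.51872274e+01,  2.35945059e+01, -1.30646703e-02,
       -8.84256005e+01,  7.60630691e+01]), 'qd': array([ 1.2693067 , -0.98082436, -0.31724536,  0.05325035,  0.07180273,
       -0.04705029]), 'joint_torque': array([-1.44704573e+00, -6.51651335e+01,  3.12535214e+01,  7.37474218e+00,
        7.98406661e-02,  2.48554582e-02]), 'tcp_pos': array([0.73350838, 0.1270823 , 0.35223075]), 'eef_rot': array([-1.79991738e+02,  2.09281437e-02,  1.08152840e+01]), 'contact_force': array([0.09330297, 0.17119961, 0.40198028]), 'moment': array([-0.0174535 , -0.00988499, -0.00409337]), 'gripper_force': 0.0, 'gripper_width': 0.0006711887638218299}
```

View pics/b.png

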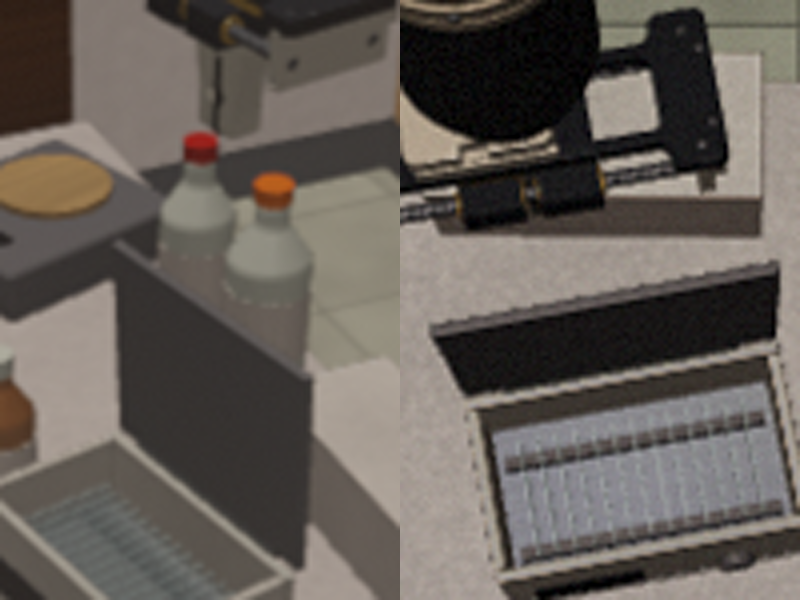

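The left half shows the cover still upright. The right half shows the shut fingers above and behind it, high enough to clear the cover. Now I'll descend behind it.

Request:
drive_tool(commands=[{"hand": 1, "tx": 0.05, "ty": -0.035, "tz": 0, "turn": 0}, {"hand": 1, "tx": 0.05, "ty": -0.035, "tz": 0, "turn": 0}, {"hand": 1, "tx": 0.05, "ty": -0.035, "tz": -0.25, "turn": 0}, {"hand": 1, "tx": 0.05, "ty": -0.035, "tz": -0.25, "turn": 0}, {"hand": 1, "tx": 0.05, "ty": -0.035, "tz": -0.25, "turn": 0}, {"hand": 1, "tx": 0.05, "ty": -0.035, "tz": -0.25, "turn": 0}, {"hand": 1, "tx": 0.05, "ty": -0.035, "tz": -0.25, "turn": 0}])

```text
time_s: 3.95
tcp_pos: [0.7637, 0.1067, 0.2038]
eef_rot: [179.9, 0.0, 10.9]
contact_force: [0.2, 0.2, 2.4]
gripper_width: 0.0006
gripper_force: 0.0
```

```bash
cat > st.py <<'E'
from fit import *
P0=[0.6575,0.0869,0.1885]
H=np.array([.7164,.0981,.1]);w=.1885
F=np.array([-np.cos(w),-np.sin(w),0]);L=np.array([-np.sin(w),np.cos(w),0])
def st():
    s=r.get_state();d=s['tcp_pos']-H
    print('t',s['time_s'],'fwd %.4f lat %.4f z %.4f'%(d@F,d@L,s['tcp_pos'][2]),'Ffwd %.2f lat %.2f z %.2f'%tuple(s['contact_force']@k for k in(F,L,np.array([0,0,1]))),'w',s['gripper_width'],s['tcp_pos'].round(4))
    return s
def ang(th0,cams=('side','top')):
    p,f,_=fit(P0+[th0],free=(3,),cams=cams,only_cover=True);print('theta %.3f cost %.3f'%(p[3],f))
E
python3 -c "
from st import *
st();ang(1.5,('side',))"
```

```text
t 3.95 fwd -0.0480 lat -0.0004 z 0.2038 Ffwd -0.26 lat 0.12 z 2.39 w 0.0005533750120032368 [0.7637 0.1067 0.2038]
theta 1.500 cost 0.000
```

Request:
drive_tool(commands=[{"hand": 1, "tx": -0.0245, "ty": -0.0047, "tz": 0, "turn": 0}, {"hand": 1, "tx": -0.0409, "ty": -0.0078, "tz": 0, "turn": 0}, {"hand": 1, "tx": -0.0475, "ty": -0.009, "tz": 0, "turn": 0}, {"hand": 1, "tx": -0.054, "ty": -0.0103, "tz": 0, "turn": 0}, {"hand": 1, "tx": -0.0605, "ty": -0.0115, "tz": 0, "turn": 0}, {"hand": 1, "tx": -0.067, "ty": -0.0128, "tz": 0, "turn": 0}, {"hand": 1, "tx": -0.0735, "ty": -0.014, "tz": 0, "turn": 0}])

```text
time_s: 4.75
tcp_pos: [0.7201, 0.0972, 0.2027]
eef_rot: [180.0, -0.1, 10.8]
contact_force: [2.0, -0.0, 1.4]
gripper_width: 0.0003
gripper_force: 0.8
```

```bash
python3 -c "
from st import *
st();ang(1.45)
c=cap('side','c.png');q=proj(c,[.71,.1,.2]);u,v=int(q[0]),int(q[1]);cv2.imwrite('pics/c.png',cv2.resize(c['frame'][v-60:v+60,u-70:u+70,::-1],None,fx=4,fy=4,interpolation=2));st()"
```

```text
t 4.75 fwd -0.0034 lat -0.0016 z 0.2027 Ffwd -1.92 lat -0.41 z 1.41 w 0.00026083171369800065 [0.7201 0.0972 0.2027]
theta 1.389 cost 0.394
t 5.0 fwd -0.0029 lat -0.0015 z 0.2020 Ffwd 0.67 lat -0.72 z -0.33 w 0.0005412191672876665 [0.7195 0.0972 0.202 ]
```

View pics/c.png

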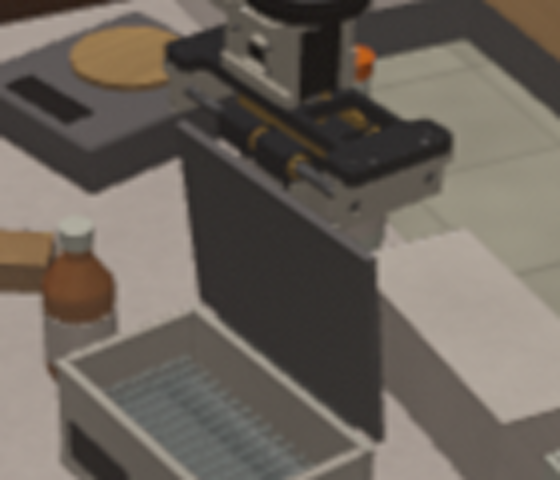

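Request:
drive_tool(commands=[{"hand": 1, "tx": -0.0074, "ty": -0.0014, "tz": 0, "turn": 0}, {"hand": 1, "tx": -0.0147, "ty": -0.0028, "tz": 0, "turn": 0}, {"hand": 1, "tx": -0.0221, "ty": -0.0042, "tz": 0, "turn": 0}, {"hand": 1, "tx": -0.0295, "ty": -0.0056, "tz": 0, "turn": 0}, {"hand": 1, "tx": -0.037, "ty": -0.007, "tz": 0, "turn": 0}, {"hand": 1, "tx": -0.037, "ty": -0.007, "tz": 0.08, "turn": 0}, {"hand": 1, "tx": -0.037, "ty": -0.007, "tz": 0.15, "turn": 0}, {"hand": 1, "tx": -0.115, "ty": -0.022, "tz": 0.15, "turn": 0}])

```text
time_s: 5.8
tcp_pos: [0.6571, 0.0854, 0.2988]
eef_rot: [180.0, -0.7, 10.8]
contact_force: [-0.2, 1.3, 0.6]
gripper_width: 0.0006
gripper_force: 0.0
```

```bash
python3 -c "
from st import *
st();ang(1.2);st()"
```

```text
t 5.8 fwd 0.0606 lat -0.0013 z 0.2988 Ffwd -0.09 lat 1.33 z 0.57 w 0.0006117651510719909 [0.6571 0.0854 0.2988]
theta 1.155 cost 1.059
t 6.0 fwd 0.0683 lat -0.0015 z 0.2934 Ffwd -0.96 lat 0.94 z 0.27 w 0.000651786945214607 [0.6496 0.0838 0.2934]
```

Request:
drive_tool(commands=[{"hand": 1, "tx": -0.068, "ty": -0.013, "tz": -0.02, "turn": 0}, {"hand": 1, "tx": -0.0851, "ty": -0.0162, "tz": -0.09, "turn": 0}, {"hand": 1, "tx": -0.0851, "ty": -0.0162, "tz": -0.17, "turn": 0}, {"hand": 1, "tx": -0.0851, "ty": -0.0162, "tz": -0.178, "turn": 0}])

```text
time_s: 6.4
tcp_pos: [0.5962, 0.0734, 0.1799]
eef_rot: [180.0, 0.6, 10.8]
contact_force: [0.1, -0.4, -0.5]
gripper_width: 0.0001
gripper_force: 0.0
```

```bash
python3 -c "
from st import *
st()
a=cap('side')
for t in r.trace('cover','side')[:2]:print(t['score'],t['extent'])
q=proj(a,[.65,.09,.17]);u,v=int(q[0]),int(q[1]);cv2.imwrite('pics/d.png',cv2.resize(a['frame'][v-60:v+60,u-70:u+70,::-1],None,fx=4,fy=4,interpolation=2))
st()"
```

```text
t 6.4 fwd 0.1226 lat -0.0017 z 0.1799 Ffwd -0.00 lat -0.43 z -0.51 w 0.00012218735493017949 [0.5962 0.0734 0.1799]
0.91 [339.5, 195.6, 382.1, 235.6]
0.55 [301.2, 400.4, 340.9, 456.7]
t 6.5 fwd 0.1189 lat -0.0017 z 0.1851 Ffwd -0.73 lat 0.77 z 1.02 w 0.00046792422299192277 [0.5999 0.0741 0.1851]
```

View pics/d.png

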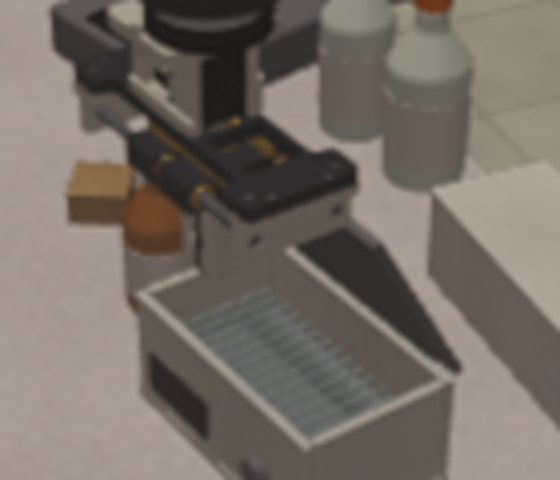

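The cover is mid-fall at about 1 rad, with the finger in front of it. I'll wait for contact.

Request:
drive_tool(commands=[{"hand": 1, "tx": 0, "ty": 0, "tz": 0, "turn": 0}, {"hand": 1, "tx": 0, "ty": 0, "tz": 0, "turn": 0}, {"hand": 1, "tx": 0, "ty": 0, "tz": 0, "turn": 0}, {"hand": 1, "tx": 0, "ty": 0, "tz": 0, "turn": 0}])

```text
time_s: 6.9
tcp_pos: [0.6002, 0.0745, 0.1867]
eef_rot: [-180.0, -0.1, 10.8]
contact_force: [-0.4, 0.3, 0.0]
gripper_width: 0.0002
gripper_force: 0.0
```

```bash
python3 -c "
from st import *
st();ang(0.9,('side',));st()"
```

```text
t 6.9 fwd 0.1185 lat -0.0014 z 0.1867 Ffwd 0.32 lat 0.33 z 0.00 w 0.0002071474094697771 [0.6002 0.0745 0.1867]
theta 0.873 cost 0.515
t 7.0 fwd 0.1189 lat -0.0015 z 0.1862 Ffwd 0.29 lat 0.41 z 0.27 w 0.0008922693212718874 [0.5999 0.0744 0.1862]
```

Request:
drive_tool(commands=[{"hand": 1, "tx": 0, "ty": 0, "tz": 0, "turn": 0}, {"hand": 1, "tx": 0, "ty": 0, "tz": 0, "turn": 0}, {"hand": 1, "tx": 0, "ty": 0, "tz": 0, "turn": 0}])

```text
time_s: 7.3
tcp_pos: [0.5993, 0.0742, 0.1854]
eef_rot: [180.0, 0.0, 10.8]
contact_force: [-1.0, -0.1, -0.5]
gripper_width: 0.0005
gripper_force: 0.5
```

```bash
python3 -c "
from st import *
st();ang(0.75);st()"
```

```text
t 7.3 fwd 0.1195 lat -0.0015 z 0.1854 Ffwd 1.03 lat 0.13 z -0.46 w 0.000513894400907033 [0.5993 0.0742 0.1854]
theta 0.781 cost 1.448
t 7.5 fwd 0.1194 lat -0.0015 z 0.1854 Ffwd 2.66 lat 0.37 z -0.83 w 0.0003544140645823829 [0.5994 0.0743 0.1854]
```

Caught: about 2.7 N on the finger at θ≈0.76. I'll lower it along the arc, keeping the finger pressed on the edge.

Request:
drive_tool(commands=[{"hand": 1, "tx": 0, "ty": 0, "tz": 0, "turn": 0}, {"hand": 1, "tx": -0.0041, "ty": -0.0008, "tz": -0.0047, "turn": 0}, {"hand": 1, "tx": -0.0082, "ty": -0.0016, "tz": -0.0093, "turn": 0}, {"hand": 1, "tx": -0.0121, "ty": -0.0023, "tz": -0.0142, "turn": 0}, {"hand": 1, "tx": -0.0159, "ty": -0.003, "tz": -0.0192, "turn": 0}, {"hand": 1, "tx": -0.0195, "ty": -0.0037, "tz": -0.0242, "turn": 0}, {"hand": 1, "tx": -0.0229, "ty": -0.0044, "tz": -0.0293, "turn": 0}])

```text
time_s: 8.2
tcp_pos: [0.5851, 0.0714, 0.1677]
eef_rot: [180.0, 0.1, 10.8]
contact_force: [-5.9, -1.8, 4.8]
gripper_width: 0.0007
gripper_force: 2.9
```

```bash
python3 -c "
from st import *
st();ang(0.6);st()"
```

```text
t 8.2 fwd 0.1339 lat -0.0016 z 0.1677 Ffwd 6.18 lat -0.66 z 4.79 w 0.000681670093718806 [0.5851 0.0714 0.1677]
theta 0.637 cost 1.883
t 8.4 fwd 0.1343 lat -0.0016 z 0.1674 Ffwd 5.71 lat 0.36 z 1.53 w 0.0005015631745853851 [0.5848 0.0713 0.1674]
```

Request:
drive_tool(commands=[{"hand": 1, "tx": -0.0025, "ty": -0.0005, "tz": 0, "turn": 0}, {"hand": 1, "tx": -0.005, "ty": -0.001, "tz": 0, "turn": 0}, {"hand": 1, "tx": -0.005, "ty": -0.001, "tz": 0, "turn": 0}])

```text
time_s: 8.7
tcp_pos: [0.583, 0.0712, 0.168]
eef_rot: [-180.0, -0.0, 10.8]
contact_force: [-1.3, 0.2, -1.5]
gripper_width: 0.0004
gripper_force: 0.6
```

```bash
python3 -c "
from st import *
st()
c=cap('side')
print([(round(t['score'],2),[int(x) for x in t['extent']]) for t in r.trace('cover','side')][:2])
q=proj(c,[.65,.09,.15]);u,v=int(q[0]),int(q[1]);f=cv2.resize(c['frame'][v-60:v+60,u-70:u+70,::-1],None,fx=5,fy=5,interpolation=2)
for th,k in((.4,(0,0,255)),(.5,(0,255,0)),(.6,(255,0,0)),(.7,(0,255,255))):
    for a in pts(P0+[th])[1][4:]: cv2.circle(f,tuple(int(x) for x in (proj(c,a)-[u-70,v-60])*5+2),2,k,-1)
cv2.imwrite('pics/e.png',f);st()"
```

```text
t 8.7 fwd 0.1360 lat -0.0014 z 0.1680 Ffwd 1.19 lat 0.47 z -1.45 w 0.00039215347021094875 [0.583  0.0712 0.168 ]
[(0.71, [326, 201, 378, 234])]
t 8.8 fwd 0.1360 lat -0.0014 z 0.1680 Ffwd 2.20 lat -0.48 z -0.78 w 0.00023622811896332717 [0.583  0.0712 0.168 ]
```

View pics/e.png

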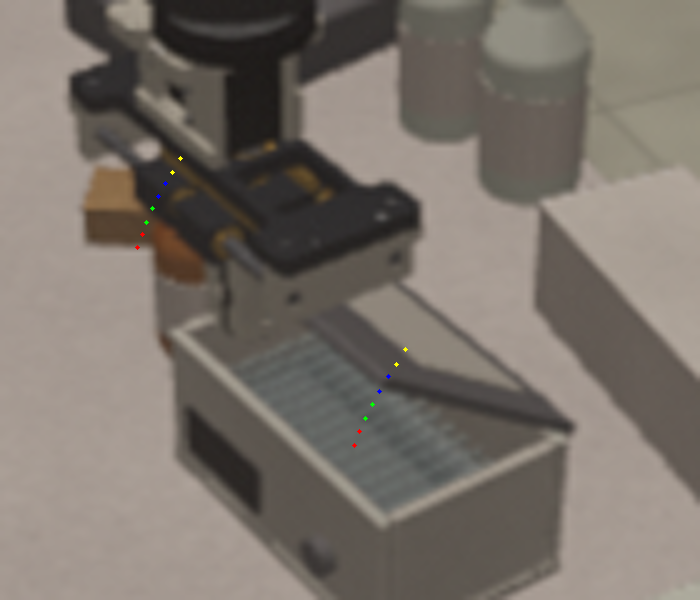

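The right free corner shows at about (389,380), so θ≈0.6, resting on the finger. I'll continue along the corrected arc.

Request:
drive_tool(commands=[{"hand": 1, "tx": -0.0035, "ty": -0.0007, "tz": -0.0047, "turn": 0}, {"hand": 1, "tx": -0.0068, "ty": -0.0013, "tz": -0.0095, "turn": 0}, {"hand": 1, "tx": -0.01, "ty": -0.0019, "tz": -0.0145, "turn": 0}, {"hand": 1, "tx": -0.0131, "ty": -0.0025, "tz": -0.0195, "turn": 0}, {"hand": 1, "tx": -0.016, "ty": -0.003, "tz": -0.0245, "turn": 0}, {"hand": 1, "tx": -0.0188, "ty": -0.0036, "tz": -0.0297, "turn": 0}])

```text
time_s: 9.4
tcp_pos: [0.5715, 0.0689, 0.1499]
eef_rot: [180.0, 0.0, 10.8]
contact_force: [-1.2, -1.5, -0.9]
gripper_width: 0.0003
gripper_force: 0.4
```

```bash
python3 -c "
from st import *
st();ang(0.45,('side',));st()"
```

```text
t 9.4 fwd 0.1478 lat -0.0015 z 0.1499 Ffwd 1.43 lat -1.21 z -0.92 w 0.0002564470243773755 [0.5715 0.0689 0.1499]
theta 0.450 cost 0.501
t 9.5 fwd 0.1483 lat -0.0016 z 0.1496 Ffwd 0.75 lat 0.47 z -1.46 w 0.00033262512598575316 [0.571  0.0688 0.1496]
```

Request:
drive_tool(commands=[{"hand": 1, "tx": -0.0023, "ty": -0.0004, "tz": -0.0052, "turn": 0}, {"hand": 1, "tx": -0.0046, "ty": -0.0009, "tz": -0.0103, "turn": 0}, {"hand": 1, "tx": -0.0067, "ty": -0.0013, "tz": -0.0157, "turn": 0}, {"hand": 1, "tx": -0.0087, "ty": -0.0017, "tz": -0.021, "turn": 0}, {"hand": 1, "tx": -0.0106, "ty": -0.002, "tz": -0.0263, "turn": 0}])

```text
time_s: 10.0
tcp_pos: [0.5648, 0.0675, 0.134]
eef_rot: [180.0, 0.0, 10.8]
contact_force: [-3.6, -1.2, -0.2]
gripper_width: 0.0002
gripper_force: 2.0
```

```bash
python3 -c "
from st import *
st();ang(0.33,('side',));st()"
```

```text
t 10.0 fwd 0.1546 lat -0.0016 z 0.1340 Ffwd 3.78 lat -0.55 z -0.21 w 0.0002363480777236027 [0.5648 0.0675 0.134 ]
theta 0.336 cost 0.527
t 10.1 fwd 0.1547 lat -0.0016 z 0.1337 Ffwd 3.59 lat 0.68 z -0.98 w 0.00025419680280387637 [0.5647 0.0675 0.1337]
```

Request:
drive_tool(commands=[{"hand": 1, "tx": -0.0016, "ty": -0.0003, "tz": -0.0045, "turn": 0}, {"hand": 1, "tx": -0.0031, "ty": -0.0006, "tz": -0.009, "turn": 0}, {"hand": 1, "tx": -0.0044, "ty": -0.0008, "tz": -0.0135, "turn": 0}, {"hand": 1, "tx": -0.0057, "ty": -0.0011, "tz": -0.0182, "turn": 0}, {"hand": 1, "tx": -0.0069, "ty": -0.0013, "tz": -0.0228, "turn": 0}])

```text
time_s: 10.6
tcp_pos: [0.5609, 0.0668, 0.1204]
eef_rot: [180.0, 0.0, 10.8]
contact_force: [-4.9, -2.3, 0.0]
gripper_width: 0.0004
gripper_force: 2.4
```

```bash
python3 -c "
from st import *
st();ang(0.235,('side',));st()"
```

```text
t 10.6 fwd 0.1586 lat -0.0016 z 0.1204 Ffwd 5.24 lat -1.37 z 0.01 w 0.0003807887290375563 [0.5609 0.0668 0.1204]
theta 0.241 cost 0.491
t 10.7 fwd 0.1588 lat -0.0016 z 0.1202 Ffwd 4.26 lat -1.43 z -0.60 w 3.94530856981813e-05 [0.5608 0.0667 0.1202]
```

Request:
drive_tool(commands=[{"hand": 1, "tx": -0.0008, "ty": -0.0002, "tz": -0.0035, "turn": 0}, {"hand": 1, "tx": -0.0016, "ty": -0.0003, "tz": -0.007, "turn": 0}, {"hand": 1, "tx": -0.0024, "ty": -0.0005, "tz": -0.0105, "turn": 0}, {"hand": 1, "tx": -0.0031, "ty": -0.0006, "tz": -0.014, "turn": 0}, {"hand": 1, "tx": -0.0037, "ty": -0.0007, "tz": -0.0175, "turn": 0}, {"hand": 1, "tx": -0.0042, "ty": -0.0008, "tz": -0.021, "turn": 0}])

```text
time_s: 11.3
tcp_pos: [0.5584, 0.0663, 0.108]
eef_rot: [180.0, 0.0, 10.8]
contact_force: [-5.0, -2.5, -0.3]
gripper_width: 0.0003
gripper_force: 2.6
```

```bash
python3 -c "
from st import *
st();ang(0.15,('side',));st()"
```

```text
t 11.3 fwd 0.1612 lat -0.0017 z 0.1080 Ffwd 5.42 lat -1.50 z -0.33 w 0.00032638647790400306 [0.5584 0.0663 0.108 ]
theta 0.145 cost 0.436
t 11.4 fwd 0.1612 lat -0.0016 z 0.1078 Ffwd 4.14 lat -1.52 z -1.04 w 0.00017553984189149478 [0.5583 0.0663 0.1078]
```

Request:
drive_tool(commands=[{"hand": 1, "tx": -0.0005, "ty": -0.0001, "tz": -0.0036, "turn": 0}, {"hand": 1, "tx": -0.001, "ty": -0.0002, "tz": -0.0072, "turn": 0}, {"hand": 1, "tx": -0.0014, "ty": -0.0003, "tz": -0.0108, "turn": 0}, {"hand": 1, "tx": -0.0017, "ty": -0.0003, "tz": -0.0144, "turn": 0}, {"hand": 1, "tx": -0.002, "ty": -0.0004, "tz": -0.018, "turn": 0}, {"hand": 1, "tx": -0.0022, "ty": -0.0004, "tz": -0.0215, "turn": 0}])

```text
time_s: 12.0
tcp_pos: [0.5569, 0.066, 0.095]
eef_rot: [180.0, 0.1, 10.8]
contact_force: [-6.2, -2.3, -0.9]
gripper_width: 0.0006
gripper_force: 2.9
```

```bash
python3 -c "
from st import *
st();ang(0.06,('side',));st()"
```

```text
t 12.0 fwd 0.1627 lat -0.0017 z 0.0950 Ffwd 6.49 lat -1.15 z -0.91 w 0.000589806114288499 [0.5569 0.066  0.095 ]
theta 0.063 cost 0.428
t 12.1 fwd 0.1628 lat -0.0017 z 0.0948 Ffwd 5.18 lat -0.93 z -2.02 w 0.00013804428007641956 [0.5568 0.066  0.0948]
```

Request:
drive_tool(commands=[{"hand": 1, "tx": -0.0002, "ty": 0, "tz": -0.0033, "turn": 0}, {"hand": 1, "tx": -0.0003, "ty": 0, "tz": -0.0066, "turn": 0}, {"hand": 1, "tx": -0.0004, "ty": -0.0001, "tz": -0.01, "turn": 0}, {"hand": 1, "tx": -0.0004, "ty": -0.0001, "tz": -0.0133, "turn": 0}, {"hand": 1, "tx": -0.0004, "ty": -0.0001, "tz": -0.0166, "turn": 0}, {"hand": 1, "tx": -0.0004, "ty": -0.0001, "tz": -0.0195, "turn": 0}])

```text
time_s: 12.7
tcp_pos: [0.5564, 0.0658, 0.0837]
eef_rot: [180.0, 0.1, 10.8]
contact_force: [-10.5, -2.5, 8.2]
gripper_width: 0.0002
gripper_force: 5.0
```

```bash
python3 -c "
from st import *
st();ang(0.01,('side',));st()"
```

```text
t 12.7 fwd 0.1632 lat -0.0017 z 0.0837 Ffwd 10.83 lat -0.49 z 8.18 w 0.0001983803093065373 [0.5564 0.0658 0.0837]
theta -0.034 cost 0.392
t 12.8 fwd 0.1633 lat -0.0017 z 0.0836 Ffwd 7.33 lat -0.60 z 2.46 w 0.0002995996763897606 [0.5564 0.0659 0.0836]
```

Fz has gone positive, so the cover is on its stop. I'll hold briefly, then back off to the front and go up.

Request:
drive_tool(commands=[{"hand": 1, "tx": 0, "ty": 0, "tz": 0, "turn": 0}, {"hand": 1, "tx": -0.003, "ty": -0.0006, "tz": 0, "turn": 0}, {"hand": 1, "tx": -0.01, "ty": -0.002, "tz": 0, "turn": 0}, {"hand": 1, "tx": -0.05, "ty": -0.01, "tz": 0, "turn": 0}, {"hand": 1, "tx": -0.1, "ty": -0.02, "tz": 0, "turn": 0}, {"hand": 1, "tx": -0.12, "ty": -0.023, "tz": 0.05, "turn": 0}, {"hand": 1, "tx": -0.12, "ty": -0.023, "tz": 0.1, "turn": 0}, {"hand": 1, "tx": -0.12, "ty": -0.023, "tz": 0.1, "turn": 0}, {"hand": 1, "tx": -0.12, "ty": -0.023, "tz": 0.1, "turn": 0}])

```text
time_s: 13.7
tcp_pos: [0.4865, 0.0533, 0.1449]
eef_rot: [-179.9, -0.3, 10.8]
contact_force: [-0.7, 0.3, -0.7]
gripper_width: 0.0002
gripper_force: 0.0
```

```bash
python3 -c "
from st import *
st();c=cap('side');q=proj(c,[.65,.09,.1]);u,v=int(q[0]),int(q[1]);f=cv2.resize(c['frame'][v-60:v+60,u-70:u+70,::-1],None,fx=5,fy=5,interpolation=2)
for a in pts(P0+[0])[1]: cv2.circle(f,tuple(int(x) for x in (proj(c,a)-[u-70,v-60])*5+2),2,(0,0,255),-1)
cv2.imwrite('pics/f.png',f)
p,fv,_=fit(P0+[0],free=(0,1,3));print(p,fv)"
```

```text
t 13.7 fwd 0.2343 lat -0.0009 z 0.1449 Ffwd 0.61 lat 0.46 z -0.65 w 0.0002392390801927061 [0.4865 0.0533 0.1449]
[ 0.65760732  0.08700833  0.1885     -0.01954497] 0.9979570457977118
```

View pics/f.png

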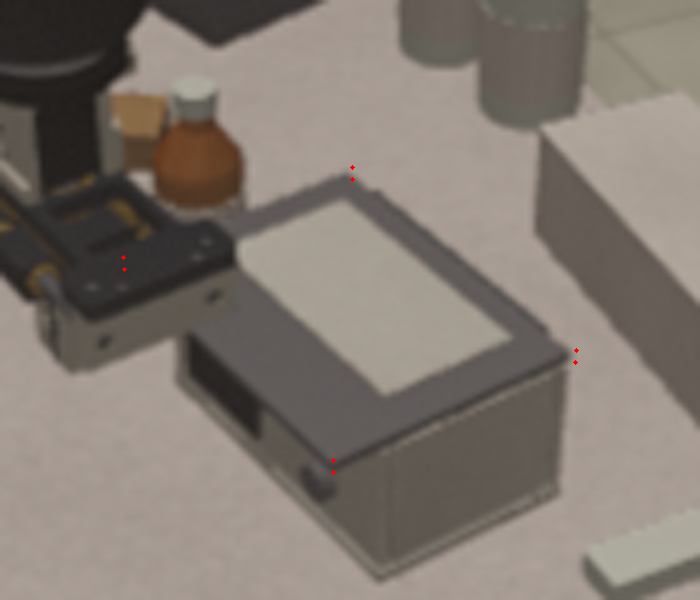

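The cover lies flat with its corners on the θ=0 marks, the dryer hasn't moved, and the arm is clear.

```bash
python3 -c "
from plant import r
print(r.close_job())"
```

```text
the job is handed in; nothing more can be done
None
```

I tipped the cover forward, let it fall freely, caught it at about 0.78 rad and lowered it slowly until it was shut. The final picture shows it lying flat and the dryer where it stood. The job is handed in at about 14 s, but the hand-in returned no verdict.

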